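# Lock the print case with the square key

## Task

Lock the grey print case: take the steel T-handled square key out of its wooden block, feel lightly for the recessed square socket in the slot of the case's lid, push the key fully home, then turn it clockwise (seen from above) until it gently meets the stop. Leave the key standing in the lock; never press it harder than 40 N or wrench it against the stop, and leave the bottle, cup and loupe where they are.

Things in the scene. Friction and masses are not known exactly. Their poses are not given: they have to be found in the camera images.
- key_handle (a point): Centre of the handle of the steel key (90 to 145 g), upright in the block: a square shank 12 x 12 x 50 mm, foot chamfered 1.5 mm, under a flat T handle 46 mm long (key x), 12 mm wide (key y), 24 mm high. z points up the key. Handle and shank sides are flush, so fingers can close along key y on both. This point is 62 mm above the foot, 12 mm above the handle's underside.
- key_tip (a point): Centre of the foot face of the key's shank; same axes as the handle, the shank's sides parallel to x and y. At the start it stands 30 mm deep in the block's square hole (13.5 mm wide), with a little play.
- block: Wooden key block 80 x 80 x 40 mm, fixed; origin at the centre of its underside, on the table. The hole is in the middle of its top.
- slot (a point): Centre of the steel-framed slot in the case's lid, at the lid's top face (70 mm above the table). Slot: 26 mm wide (its x), 70 mm long (its y), z up. Its floor, 8 mm down, is a flat steel plate carrying the turning socket. The socket's centre lies on the slot's middle line (x = 0) but anywhere from -18 to +18 mm along y: not measured, find it by sight or touch. Light rubbing does not shift the plate.
- lock (a joint): Turn of the socket, rad: a 26 mm rotor, flush in the slot's floor, with a square hole 13.5 mm wide, 18 mm deep, flat-bottomed (key home: foot 26 mm below the lid's top). At 0 the hole's sides are parallel to the slot's; grows clockwise from above, from 0 to 0.25 at the start to a hard stop at 1.4 (locked). Stiff (0.08 N m), stays where left. The key fits at any quarter turn, with 0.1 rad of play.
- case: Grey print case, fixed, 240 mm (x) x 300 mm (y) x 70 mm high; origin at the centre of its underside, on the table. The slot's centre is at x = -50, y = +50 mm in its frame, with the same axes.
- bottle: Small amber bottle, 36 mm across, 85 mm high, standing loose on the table; origin at the centre of its underside. Leave alone.
- cup: Black cup, 72 mm across, 60 mm high, standing loose on the table; origin at the centre of its underside. Leave alone.
- loupe: Black loupe, 48 mm across, 42 mm high, standing loose on the case's lid at about x = 60, y = -80 mm in the case's frame; origin at the centre of its underside. Leave alone.
Mind the look-alikes: they are no part of the job. Of the things that look like the part that bears key_handle, the middle-sized one is meant.

How it is judged (in metres and radians):
On the way, in this order (a step that is already met when the one before it is completed fails the run):
1. the key is pushed home in the socket before it is turned (z of key_tip in the frame of slot below -0.0225 m and x of key_tip in the frame of slot between -0.006 and 0.006 m and value of joint lock below 0.6 rad), for 0.1 s.
2. the socket is turned clockwise to the stop with the key in it (value of joint lock above 1.25 rad and z of key_tip in the frame of slot below -0.0225 m), for 0.1 s.
At the end, for the whole second after the job is handed in: The lock is turned to within 0.15 rad of its stop (joint above 1.25), and the released key stands at rest in the socket, its foot at least 22.5 mm below the lid's top (within 3.5 mm of fully home), within 6 mm of the slot's middle line, and within 0.2 rad of upright (all of step 2 and x of key_tip in the frame of slot between -0.006 and 0.006 m and angle between key_tip's own z axis and vertical below 0.2 rad and linear speed of key below 0.02 m/s); the robot touches nothing.
It fails at once if the key is forced: more than 40 N between the key and the case or its lock, before it is turned to the stop (contact force between key and case above 40 N and value of joint lock below 1.25 rad).
It fails at once if the key is wrenched against the stop: more than 90 N between the key and the case or its lock (contact force between key and case above 90 N).
It fails at once if the bottle is moved more than 30 mm (distance of bottle from where it was at the start of the episode above 0.03 m).
It fails at once if the cup is moved more than 30 mm (distance of cup from where it was at the start of the episode above 0.03 m).
It fails at once if the loupe is moved more than 30 mm (distance of loupe from where it was at the start of the episode above 0.03 m).
It also fails if it takes over 64 s, if anything falls off the work surface, if the arm or the gripper's body presses on something with over 40 N, if the wrist force passes 120 N, or if a joint passes its speed limit or range.

## Robot

A 7-joint arm with a two-finger parallel gripper is mounted at the origin on the work surface. World frame = base frame: x ahead of the robot, y to its left, z up, the work surface at z = 0. Lengths are in mm, angles in rad, forces in N, time in s.
With the tool pointing down it reaches from about 400 to 850 mm from the base axis. Payload 4.5 kg.
Tool frame: the origin (TCP) lies midway between the tips of the shut fingers; the grasp point (between the pads) lies 19 mm behind it; z points along the fingers, x is the direction in which the jaws open and shut, and the axes are right-handed (so a half turn about z gives the same grasp; the last joint's range is limited). The gripper opens to 85 mm and grips with 20 to 120 N. Pads are 22 mm wide; open, the fingers measure 114 mm over their backs; the gripper's body (76 mm by 85 mm) begins 54 mm behind the grasp point. The pads swing forward as they close: fully open they stand 13 mm farther back than shut.
Start: joints at [1.27, 0.689, -0.195, 1.565, 0.157, 0.902, -0.215], TCP at [205.392, -590.312, 231.317] pointing down, gripper open.
Joint ranges: [-3.01, 3.01], [-0.46, 2.08], [-1.47, 1.51], [0.13, 2.56], [-1, 4.14], [0.04, 2.09], [-2.66, 2.66]. Speed limits (rad/s): [2.57, 2.57, 3.14, 3.14, 3.14, 3.14, 3.14].

## Interface

Orientations are given as [roll, pitch, yaw] about the fixed x, y, z axes, in that order (R = Rz(yaw) Ry(pitch) Rx(roll)).
In Python, from workcell import bot, grab_frame, get_calibration gives the robot as it stands.
- The arm moves only by the tool carry_out, never from a script. Its argument "increments" is a list of rows, each a list of 2 entries, a list of its own where there are three numbers: the shift along the tool's x, y, z in cm, then the turn, a rotation vector about the tool's x, y, z in rad. In form: [[[dx, dy, dz], [rx, ry, rz]], ...]. A call has 1 to 8 rows; each row shifts and turns the commanded pose from where the row before left it, along the tool's axes as they then stand; what a row does not reach is not made up. A row lasts 1/8 s, in which the tool goes at most 62.5 mm and 10.7 degrees, less where a joint would pass 70% of its speed; a pose out of reach is approached as far as the arm can. A call is refused whole if a number of a shift passes 6.25 or a number of a turn 0.188, either way. A call with a gripper value outside its range is refused whole. "claw" is the finger opening in cm, from 0 to 8.54, set as the call begins (left out, the last holds). The fingers move at their own pace and stop on an object; "force" is the grip in N (left out, the last holds). Time passes only in rows, so rows that do not move let the fingers close. It gives the time, the measured TCP pose, the force and the opening at its end, in the units of the state.
- bot.read_state(): the state, without advancing time (a new reading comes with each control period).
- grab_frame(name): name is "scene" or "top" or "wrist"; returns (picture, depth): 480x640x3 uint8, red, green, blue; 480x640 float32, mm along the optical axis (not along the pixel's ray), 0 where there is no reading.
- get_calibration(name): a dict with "fx", "fy", "cx", "cy" (pixels), "rvec" (rotation vector, rad) and "tvec" (3), from world to camera coordinates, as OpenCV has them; the wrist camera has in their place "hand_eye" (4x4, takes a point from camera to tool coordinates, whose origin is the TCP and whose axes are the tool frame's). Camera axes: x right, y down, z forward; pixel columns grow to the right and rows downward; lengths in mm; the calibration is good to about 2 mm. A picture is of the moment at which its call begins: read the wrist's pose just before it. get_calibration takes no time and is no camera call.
- bot.sign_off(): hands the job in, once; it reports no verdict.
The state is a dict: "time": time; "joints": joint angles; "dq": joint speeds; "tau": joint torques, N m; "eef_pos": TCP position; "ee_rot": TCP orientation; "wrist_force": force on the tool from outside, world axes, zero at the start; "ft_torque": the same for the moment, N m; "opening": finger opening in mm.
Only numpy, scipy, OpenCV 4.12 (cv2) and the standard library are available. Lean on these libraries where they do the work, as an engineer would, in place of code of your own. Each camera call takes 0.05 s, during which the arm holds its last target. There are 200 camera calls.

## Working session

There is one attempt and no reset: what is moved stays moved. The work goes in short steps, Python scripts to look and compute and a tool call to move; the robot and the scene stay as the last step left them, time stands still between calls to the robot, and variables do not carry over. Pictures are saved under pics/ and viewed, about 8 in all and at most 12, crops included, and the job is handed in when it is done.

Besides the shell and the picture viewer there is one more tool, called after ">>>" as a command line: name --argument value ..., lists and objects as JSON in quotes. carry_out: Moves the arm, as the interface text tells. Its arguments: {"type":"object","properties":{"increments":{"type":"array","items":{"type":"array"}},"claw":{"type":"number"},"force":{"type":"number"}},"required":["increments"]}

```bash
mkdir -p pics; cat > h.py <<'E'
import numpy as np, cv2
from workcell import bot, grab_frame, get_calibration
from scipy.spatial.transform import Rotation as Ro
def cam(name, st=None):
    c=get_calibration(name); K=np.array([[c['fx'],0,c['cx']],[0,c['fy'],c['cy']],[0,0,1]])
    if 'hand_eye' in c:
        T=np.eye(4); T[:3,:3]=Ro.from_euler('xyz',st['ee_rot']).as_matrix(); T[:3,3]=st['eef_pos']
        M=T@np.array(c['hand_eye']); return K,M[:3,:3],M[:3,3]
    R=cv2.Rodrigues(np.array(c['rvec'],float))[0]; return K,R.T,-R.T@np.array(c['tvec'],float).ravel()
def onplane(C,uv,z):
    K,R,o=C; uv=np.atleast_2d(uv).astype(float)
    d=(R@np.linalg.inv(K)@np.c_[uv,np.ones(len(uv))].T).T
    return o+d*((z-o[2])/d[:,2])[:,None]
def cloud(C,depth):
    K,R,o=C; v,u=np.mgrid[:480,:640]
    p=np.stack([(u-K[0,2])/K[0,0]*depth,(v-K[1,2])/K[1,1]*depth,depth],-1)
    return p@R.T+o
E
python3 - <<'E'
from h import *
print(bot.read_state())
for n in ('scene','top'):
    p,d=grab_frame(n); cv2.imwrite(f'pics/{n}0.png',p[...,::-1]); np.save(n+'0',d); C=cam(n); print(n,C[2],C[1][:,2])
E
```

```text
{'time': 0.0, 'joints': array([ 1.26980734,  0.69004079, -0.19453566,  1.56638995,  0.15730211,
        0.90249198, -0.21510642]), 'dq': array([ 0.00111766, -0.00244222,  0.00024304,  0.00037441, -0.00117302,
        0.0002349 , -0.00209775]), 'tau': array([ 6.61209051e-04, -5.39624083e+01, -1.26650345e+00, -1.58549398e+01,
        9.02775762e-03,  9.36833880e-03, -5.63156775e-07]), 'eef_pos': array([ 205.09543215, -589.67266521,  230.43692317]), 'ee_rot': array([ 3.14146899e+00,  1.93207635e-03, -1.23590578e+00]), 'wrist_force': array([-0.13704724, -0.98281745, -0.26838953]), 'ft_torque': array([-0.02147514,  0.00645642,  0.01113928]), 'opening': 85.46873972303655}
scene [1051.99405057 -296.81419994  490.32303186] [-0.65901017  0.47985937 -0.57917232]
top [497.235698    33.1893627  977.69841382] [ 0.12849714  0.00951311 -0.99166425]
```

View pics/top0.png

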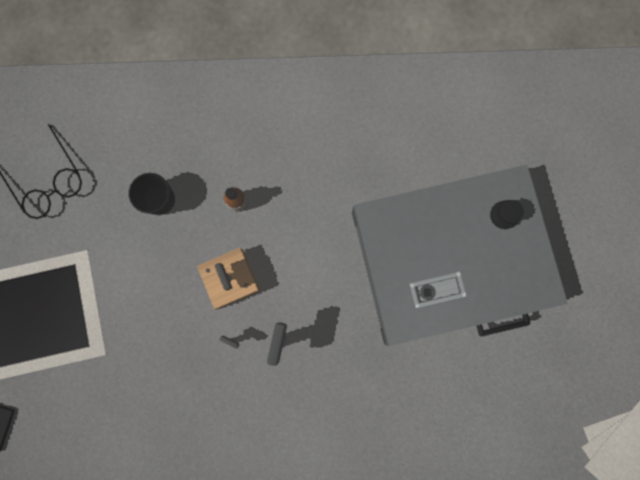

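View pics/scene0.png

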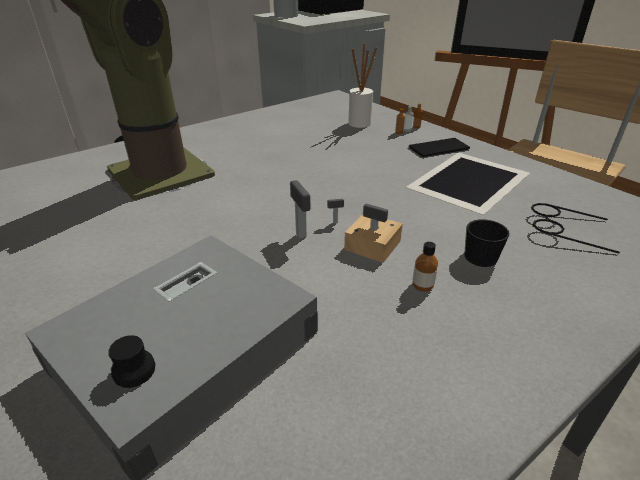

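Top view: three T-shapes: one in the block (224,275), a small one (230,341) and a large one (277,343). The block one is middle-sized and stands in the wooden block, so it is the one meant. The socket shows at about (428,292) in the slot.

```bash
python3 - <<'E'
from h import *
im=cv2.imread('pics/top0.png'); d=np.load('top0.npy'); C=cam('top'); P=cloud(C,d)
a=cv2.resize(im[235:370,190:350],None,fx=5,fy=4.4,interpolation=2)[:,:]
a=cv2.resize(im[240:370,190:300],(508,600),interpolation=cv2.INTER_CUBIC)
b=cv2.resize(im[262:317,400:476],(290,210),interpolation=cv2.INTER_CUBIC)
o=np.zeros((600,800,3),np.uint8); o[:,:508]=a; o[:210,509:799]=b; cv2.imwrite('pics/crop1.png',o)
def rect(mask,z,name):
    cs=max(cv2.findContours(mask.astype(np.uint8),0,1)[0],key=cv2.contourArea)
    w=onplane(C,cs[:,0],z)[:,:2].astype(np.float32); r=cv2.minAreaRect(w); print(name,r,'area px',cv2.contourArea(cs)); return r
Z=P[...,2]; 
sub=np.zeros(Z.shape,bool); sub[245:312,195:262]=1
print('zmax block',np.percentile(Z[sub],[50,90,98,99.8]))
m=sub&(Z>62)&(Z<100); v,u=np.where(m); print('handle depth pts',len(u),P[m].mean(0),(u.mean(),v.mean())); rect(m,84,'handle')
hsv=cv2.cvtColor(im,cv2.COLOR_BGR2HSV)
wood=sub&(Z>30); rect(wood,40,'block(z>30)')
sub2=np.zeros(Z.shape,bool); sub2[150:360,340:600]=1
rect(sub2&(Z>55),70,'case')
s3=np.zeros(Z.shape,bool); s3[265:315,400:475]=1
g=im.max(2); print('grey',np.percentile(g[s3],[5,50,90,98])); 
rect(s3&(g>145),70,'slot frame')
print('slot Z med',np.median(Z[285:295,445:455]))
print('socket on floor',onplane(C,[428,292],62))
# heights of rivals
for n,(a0,b0,c0,e0) in dict(small=(330,350,215,240),large=(318,368,262,292)).items():
    q=P[a0:b0,c0:e0].reshape(-1,3); q=q[q[:,2]>12]; print(n,len(q),q[:,2].max(),q.mean(0))
E
```

```text
zmax block [ 30.46050824  43.14949113  84.68681587 977.69841382]
handle depth pts 252 [557.91521289 201.94497378  82.06189953] (np.float64(222.71031746031747), np.float64(276.5238095238095))
handle ((557.7022094726562, 201.53892517089844), (47.27863693237305, 14.383411407470703), 22.101350784301758) area px 219.5
block(z>30) ((558.4276123046875, 202.00537109375), (81.1982192993164, 83.21397399902344), 22.273008346557617) area px 2159.5
case ((587.1571655273438, -186.31626892089844), (242.6525421142578, 301.8797912597656), 11.66773796081543) area px 26098.0
grey [ 86. 109. 141. 145.]
slot frame ((503.5795593261719, -114.37551879882812), (6.839901447296143, 7.010973930358887), 42.75923156738281) area px 13.0
slot Z med 62.7992665565219
socket on floor [[ 524.5235541 -134.8825065   62.       ]]
small 134 977.6984138182789 [451.74459078 196.36005854  57.24767371]
large 550 977.6984138182789 [449.51214131 112.25553333 115.59714546]
```

View pics/crop1.png

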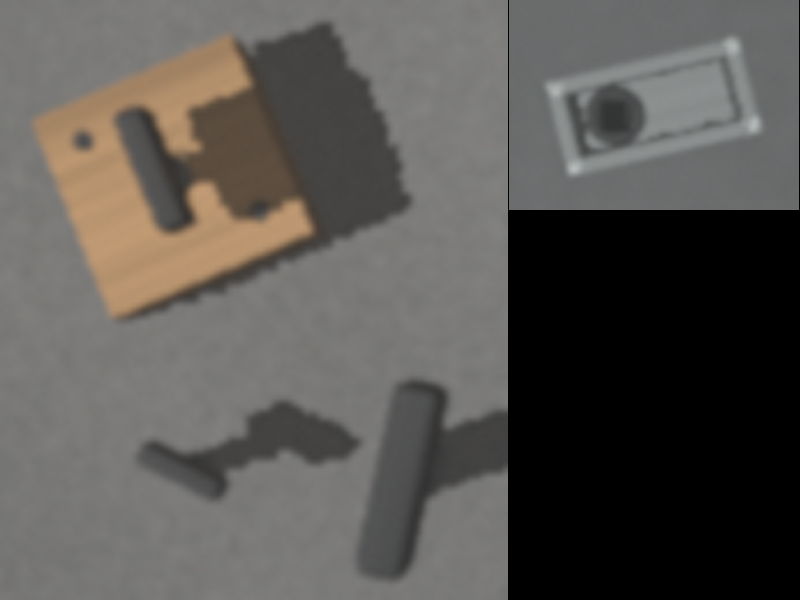

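The crop confirms the block's T at (224,275) as the middle-sized key (47 × 14 mm measured; the rivals are clearly smaller and larger). The socket sits near the +y end of the slot, around (525,-135). I'm moving over the slot first for a closer look with the wrist camera.

>>> carry_out --increments '[[[-3.25, -4.5, 0], [0, 0, 0]], [[-3.25, -4.5, 0], [0, 0, 0]], [[-3.25, -4.5, 0], [0, 0, 0]], [[-3.25, -4.5, 0], [0, 0, 0]], [[-3.25, -4.5, 0], [0, 0, 0]], [[-3.25, -4.5, 0], [0, 0, 0]], [[-3.25, -4.5, 0], [0, 0, 0]], [[-3.25, -4.5, 0], [0, 0, 0]]]'

```text
time: 1.1
eef_pos: [460.7, -224.9, 231.1]
ee_rot: [3.141, 0.0, -1.236]
wrist_force: [0.7, -0.2, 0.1]
opening: 85.6
```

>>> carry_out --increments '[[[-3.25, -4.5, 0], [0, 0, 0]], [[0, 0, 0], [0, 0, -0.185]], [[0, 0, 0], [0, 0, -0.185]], [[0, 0, 0], [0, 0, -0.185]], [[0, 0, 0], [0, 0, -0.185]], [[0, 0, 0], [0, 0, -0.185]], [[0, 0, 0], [0, 0, -0.185]], [[0, 0, 0], [0, 0, -0.185]]]'

```text
time: 2.1
eef_pos: [491.4, -181.0, 231.0]
ee_rot: [-3.141, 0.001, 0.065]
wrist_force: [0.4, 0.1, -0.8]
opening: 85.5
```

>>> carry_out --increments '[[[0, 0, 0], [0, 0, -0.185]], [[0, 0, 0], [0, 0, -0.185]], [[0, 0, 0], [0, 0, 0]]]' --claw 5

```text
time: 2.48
eef_pos: [491.4, -181.1, 230.9]
ee_rot: [-3.141, 0.0, 0.427]
wrist_force: [0.6, 0.2, 0.9]
opening: 50.2
```

```bash
python3 - <<'E'
from h import *
s=bot.read_state(); print(s['time'],s['joints'],s['eef_pos'],s['ee_rot'],s['wrist_force'])
p,d=grab_frame('wrist'); cv2.imwrite('pics/w1.png',p[...,::-1]); np.save('w1',d); np.save('w1s',np.r_[s['eef_pos'],s['ee_rot']])
print(get_calibration('wrist'))
E
```

```text
2.475 [ 0.65676053  0.61709045 -0.63836047  1.85537242  0.48509757  0.83036694
  0.19742492] [ 491.42485911 -181.09400345  230.89377   ] [-3.14063627e+00  3.42076168e-04  4.26794380e-01] [0.56417094 0.18377156 0.89466817]
{'fx': 415.32853236315293, 'fy': 415.32853236315293, 'cx': 316.88134446258437, 'cy': 244.6383565182331, 'hand_eye': array([[ 9.99999668e-01, -4.55126689e-04,  6.76094507e-04,
         3.86261485e-01],
       [ 2.37256711e-04,  9.56187551e-01,  2.92754696e-01,
        -7.47742985e+01],
       [-7.79713626e-04, -2.92754438e-01,  9.56187341e-01,
        -1.41216140e+02],
       [ 0.00000000e+00,  0.00000000e+00,  0.00000000e+00,
         1.00000000e+00]])}
```

View pics/w1.png

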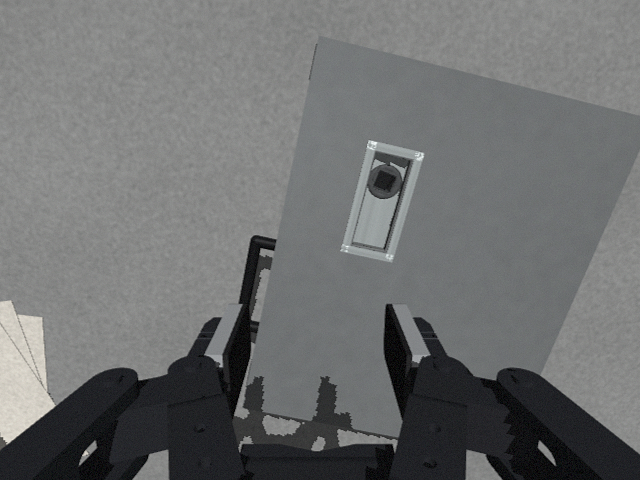

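The wrist view shows the whole slot (frame corners ≈(370,142), (424,154), (394,260), (341,249)) and the rotor at (385,181) with a dark square hole. I'll measure it from this view.

```bash
python3 - <<'E'
from h import *
im=cv2.imread('pics/w1.png'); d=np.load('w1.npy'); w=np.load('w1s.npy'); C=cam('wrist',dict(eef_pos=w[:3],ee_rot=w[3:])); P=cloud(C,d)
cr=im[130:270,330:435]; g=cr.max(2)
cv2.imwrite('pics/crop2.png',cv2.resize(im[155:210,355:415],(654,600),interpolation=cv2.INTER_CUBIC))
def rep(n,cs,z,off=(330,130)):
    q=onplane(C,cs[:,0]+np.array(off),z)[:,:2].astype(np.float32); r=cv2.minAreaRect(q); print(n,np.round(r[0],1),np.round(r[1],1),round(r[2],1)); return r
print(np.percentile(g,[1,5,50,80,90,95,99]))
for t in (150,165,180):
    m=cv2.morphologyEx((g>t).astype(np.uint8),3,np.ones((3,3)))
    cs=cv2.findContours(m,0,1)[0]; c=max(cs,key=cv2.contourArea); rep(f'frame>{t}',cv2.convexHull(c),70)
gs=g[25:75,25:80]
for t in (35,45,55,65,75,85):
    m=(gs<t).astype(np.uint8); n,l,st,ce=cv2.connectedComponentsWithStats(m)
    k=l[181-155,385-355]
    if k: 
        c=max(cv2.findContours((l==k).astype(np.uint8),0,1)[0],key=cv2.contourArea); rep(f'dark<{t} {st[k][4]}',c,62,(355,155)) 
print('lid z',np.median(P[170:230,440:470,2]),'slot floor z',np.median(P[215:235,370:376,2]))
K,R,o=C
E
```

```text
[ 32.  69. 121. 158. 163. 166. 182.]
frame>150 [ 528.8 -148.4] [41.4 84.7] 11.7
frame>165 [ 528.8 -148.2] [41.3 84. ] 11.7
frame>180 [ 503.9 -113.5] [6.6 5.7] 10.9
dark<35 179 [ 525.6 -133. ] [12.5 11.4] 2.4
dark<45 275 [ 525.6 -132.7] [13.  12.2] 4.7
dark<55 304 [ 525.5 -132.7] [14.2 12.4] 2.9
dark<65 348 [ 525.8 -133.7] [14.7 14.6] 3.9
dark<75 417 [ 525.7 -132.7] [18.5 17.5] 75.9
dark<85 1218 [ 526.5 -130.4] [27.4 34.1] 11.4
lid z 68.86845958596533 slot floor z 60.922358905707625
```

View pics/crop2.png

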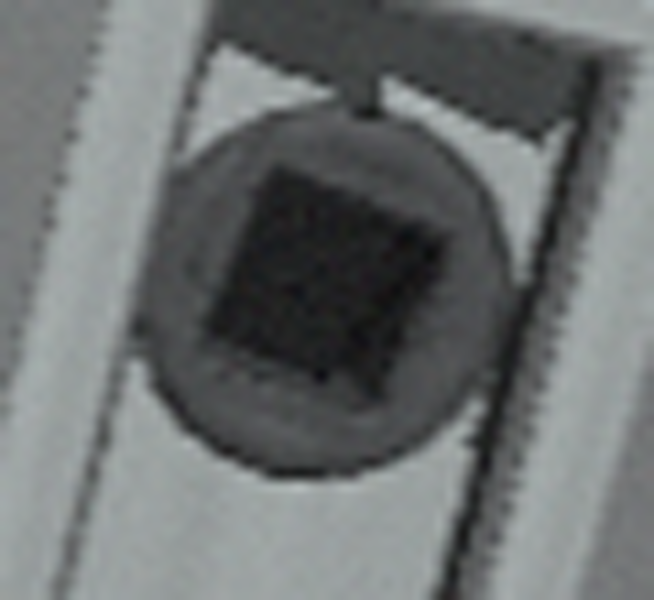

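The crop shows the square hole's rim corners at about (275,170), (445,240), (375,400), (205,330) and the rotor circle centred on (325,290).

```bash
python3 - <<'E'
from h import *
w=np.load('w1s.npy'); C=cam('wrist',dict(eef_pos=w[:3],ee_rot=w[3:]))
px=lambda a: np.array(a)/10.905+[355,155]-0.5
q=onplane(C,px([(275,170),(445,240),(375,400),(205,330)]),62)[:,:2]
print(q.round(1),'c',q.mean(0))
e=np.roll(q,-1,0)-q; print(np.linalg.norm(e,axis=1).round(1),np.degrees(np.arctan2(e[:,1],e[:,0])).round(1))
circ=onplane(C,px([(325,290),(135,290),(515,290),(325,100),(325,480)]),62)[:,:2]; print(circ.round(1))
s=np.radians(11.7); print('slot frame',(np.array([circ[0],q.mean(0)])-[528.8,-148.3])@np.array([[np.cos(s),-np.sin(s)],[np.sin(s),np.cos(s)]]))
E
```

```text
[[ 518.7 -127.3]
 [ 531.4 -126.7]
 [ 532.1 -138.5]
 [ 519.3 -139. ]] c [ 525.35275622 -132.87302004]
[12.7 11.8 12.8 11.7] [   2.6  -86.6 -177.6   92.8]
[[ 525.5 -133.1]
 [ 513.7 -138.5]
 [ 537.3 -127.8]
 [ 519.6 -121.7]
 [ 531.5 -144.9]]
slot frame [[-0.16585758 15.50806204]
 [-0.2472242  15.80550792]]
```

>>> carry_out --increments '[[[3.13, -4.58, 0], [0, 0, 0]], [[3.13, -4.58, 0], [0, 0, 0]], [[3.13, -4.58, 0], [0, 0, 0]], [[3.13, -4.58, 0], [0, 0, 0]], [[3.13, -4.58, 0], [0, 0, 0]], [[3.13, -4.58, 0], [0, 0, 0]], [[3.13, -4.58, 0], [0, 0, 0]], [[0, 0, 0], [0, 0, -0.185]]]'

```text
time: 3.52
eef_pos: [556.6, 209.5, 231.9]
ee_rot: [-3.138, -0.004, 0.624]
wrist_force: [-0.4, -0.9, 0.6]
opening: 50.1
```

>>> carry_out --increments '[[[0, 0, 0], [0, 0, -0.185]], [[0, 0, 0], [0, 0, -0.185]], [[0, 0, 0], [0, 0, -0.185]], [[0, 0, 0], [0, 0, -0.185]], [[0, 0, 0], [0, 0, -0.185]], [[0, 0, 0], [0, 0, -0.185]], [[0, 0, 0], [0, 0, -0.185]], [[0, 0, 0], [0, 0, -0.05]]]'

```text
time: 4.53
eef_pos: [557.5, 201.5, 230.8]
ee_rot: [-3.14, 0.0, 1.959]
wrist_force: [-0.3, -0.3, 0.0]
opening: 50.0
```

```bash
python3 - <<'E'
from h import *
s=bot.read_state(); print(s['time'],s['joints'],s['eef_pos'],s['ee_rot'],s['wrist_force'],s['opening'])
p,d=grab_frame('wrist'); im=p[...,::-1]; cv2.imwrite('pics/w2.png',im); C=cam('wrist',s); P=cloud(C,d); Z=P[...,2]
m=(Z>70)&(Z<95)&(np.hypot(P[...,0]-558,P[...,1]-202)<40)
v,u=np.where(m); print(len(u),u.min(),u.max(),v.min(),v.max(),P[m].mean(0),np.percentile(P[m][:,2],[5,50,95]))
m=m&(Z>80)
cs=max(cv2.findContours(m.astype(np.uint8),0,1)[0],key=cv2.contourArea)
print(cv2.minAreaRect(onplane(C,cs[:,0],84)[:,:2].astype(np.float32)))
E
```

```text
4.525 [ 0.09479607  0.811149   -0.98912768  1.64389826  0.74374369  1.10774809
  0.85402664] [557.4532496  201.50278606 230.7781079 ] [-3.14045216e+00  2.71676732e-04  1.95851868e+00] [-0.27308121 -0.3156883   0.02397687] 49.96824748649535
997 310 325 195 258 [558.1495488  202.28703036  81.92448242] [79.85276481 82.23013111 83.58041383]
((558.6569213867188, 202.59422302246094), (45.108482360839844, 10.938806533813477), 21.925779342651367)
```

View pics/w2.png

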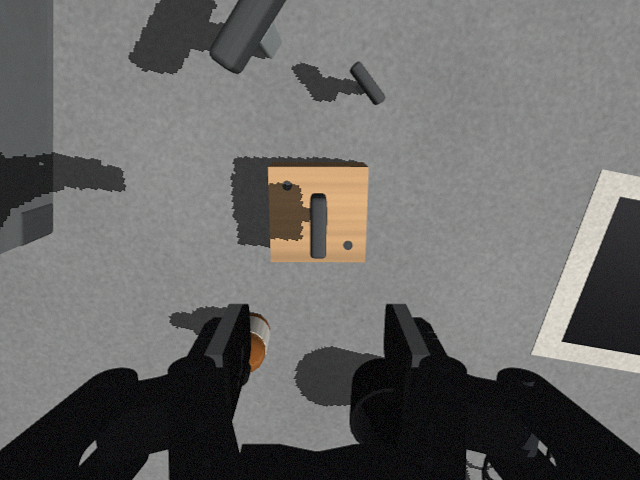

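The handle measures (558.4,202.4) at 21.9°, in image x 310–325, y 195–258. The gripper is aligned, so I descend and grip.

>>> carry_out --increments '[[[0.05, 0.12, 4.4], [0, 0, 0]], [[0, 0, 4.4], [0, 0, 0]], [[0, 0, 4.4], [0, 0, 0]], [[0, 0, 2.2], [0, 0, 0]], [[0, 0, 2.2], [0, 0, 0]], [[0, 0, 0], [0, 0, 0]]]'

```text
time: 5.32
eef_pos: [558.2, 202.3, 54.4]
ee_rot: [-3.14, 0.001, 1.958]
wrist_force: [0.4, -0.0, 0.1]
opening: 49.8
```

>>> carry_out --increments '[[[0, 0, 0], [0, 0, 0]], [[0, 0, 0], [0, 0, 0]], [[0, 0, 0], [0, 0, 0]], [[0, 0, 0], [0, 0, 0]], [[0, 0, 0], [0, 0, 0]], [[0, 0, 0], [0, 0, 0]]]' --claw 0 --force 60

```text
time: 6.08
eef_pos: [559.4, 203.1, 56.6]
ee_rot: [3.139, 0.0, 1.959]
wrist_force: [0.2, -1.2, 6.3]
opening: 10.9
```

>>> carry_out --increments '[[[0, 0, -1], [0, 0, 0]], [[0, 0, -1.5], [0, 0, 0]], [[0, 0, -1.5], [0, 0, 0]], [[0, 0, -2], [0, 0, 0]], [[0, 0, -3], [0, 0, 0]], [[0, 0, -3], [0, 0, 0]], [[0, 0, 0], [0, 0, 0]]]'

```text
time: 6.95
eef_pos: [559.5, 204.0, 178.6]
ee_rot: [3.137, -0.001, 1.959]
wrist_force: [0.5, -0.8, -1.0]
opening: 11.3
```

```bash
python3 - <<'E'
from h import *
s=bot.read_state(); print(s['time'],s['joints'],s['eef_pos'],s['ee_rot'],s['wrist_force'],s['opening'])
p,d=grab_frame('wrist'); a=p[...,::-1]
p,d=grab_frame('scene'); b=p[...,::-1]; P=cloud(cam('scene'),d); m=(np.hypot(P[...,0]-559,P[...,1]-203)<25)&(P[...,2]>45); 
v,u=np.where(m); print(u.min(),u.max(),v.min(),v.max())
cv2.imwrite('pics/lift.png',np.hstack([cv2.resize(a,(400,300)),cv2.resize(b[80:290,260:540],(400,300))]))
E
```

```text
6.95 [ 0.07043407  0.8701963  -0.94136321  1.69438607  0.81688712  1.01267345
  0.79547189] [559.54494227 203.95309533 178.62102539] [ 3.13655072e+00 -7.89286756e-04  1.95921416e+00] [ 0.4935571  -0.75854092 -0.97817445] 11.299329024300858
366 399 86 185
```

View pics/lift.png

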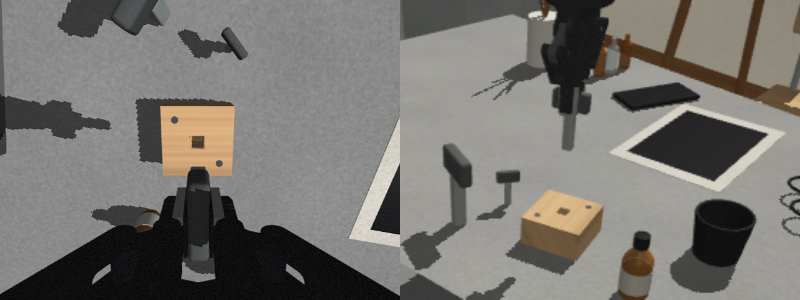

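The key is held upright and clear of the block. Now over the socket, turning to the hole's angle (~3°).

>>> carry_out --increments '[[[-4.98, -2.65, 0], [0, 0, 0]], [[-4.98, -2.65, 0], [0, 0, 0]], [[-4.98, -2.65, 0], [0, 0, 0]], [[-4.98, -2.65, 0], [0, 0, 0]], [[-4.98, -2.65, 0], [0, 0, 0]], [[-4.98, -2.65, 0], [0, 0, 0]], [[0, 0, 0], [0, 0, 0.168]], [[0, 0, 0], [0, 0, 0.168]]]'

```text
time: 8.05
eef_pos: [523.2, -135.5, 174.0]
ee_rot: [-3.139, -0.001, 1.615]
wrist_force: [0.8, -0.4, -1.2]
opening: 10.8
```

>>> carry_out --increments '[[[0, 0, 0], [0, 0, 0]], [[0, 0, 0], [0, 0, 0]], [[0, 0, 0], [0, 0, 0]]]'

```text
time: 8.43
eef_pos: [524.4, -133.9, 175.0]
ee_rot: [-3.141, -0.0, 1.625]
wrist_force: [-0.0, -0.0, -0.2]
opening: 11.3
```

```bash
python3 - <<'E'
from h import *
s=bot.read_state(); print(s['time'],s['joints'],s['eef_pos'],s['ee_rot'],s['wrist_force'],s['opening'])
for n in ('scene','top'):
    p,d=grab_frame(n); P=cloud(cam(n),d); o=s['eef_pos']
    m=(np.hypot(P[...,0]-o[0],P[...,1]-o[1])<20)&(P[...,2]>115)&(P[...,2]<165); v,u=np.where(m)
    if len(u): 
        print(n,len(u),u.min(),u.max(),v.min(),v.max(),'z low',np.percentile(P[m][:,2],[0,1,5]))
        for z in (133,140,147,154,161): 
            q=P[m&(abs(P[...,2]-z)<3.5)]; print(z,len(q),q.mean(0).round(1) if len(q) else '')
    if n=='scene': cv2.imwrite('pics/over.png',cv2.resize(p[40:340,100:400,::-1],(600,600)))
E
```

```text
8.425 [ 0.67901886  0.8039698  -0.90706852  1.8559133   0.80835719  0.90132396
  1.00169833] [ 524.35234393 -133.92859804  174.99339374] [-3.14098254e+00 -2.18343801e-04  1.62497753e+00] [-0.04583884 -0.00097423 -0.188745  ] 11.306238522203852
scene 221 178 191 224 245 z low [130.24771547 131.12876858 132.53031358]
133 35 [ 528.3 -135.8  133.6]
140 40 [ 528.7 -135.4  139.8]
147 49 [ 528.2 -135.8  146.6]
154 45 [ 528.6 -135.9  154.1]
161 46 [ 528.9 -135.5  160.9]
```

>>> carry_out --increments '[[[0.07, 0.12, 1.5], [0, 0, 0]], [[0, 0, 1.5], [0, 0, 0]], [[0, 0, 1.5], [0, 0, 0]], [[0, 0, 1.0], [0, 0, 0]], [[0, 0, 0.3], [0, 0, 0]], [[0, 0, 0], [0, 0, 0]]]'

```text
time: 9.28
eef_pos: [525.8, -133.2, 117.3]
ee_rot: [3.141, -0.0, 1.623]
wrist_force: [0.7, 0.4, -0.1]
opening: 11.0
```

>>> carry_out --increments '[[[0, 0, 0.2], [0, 0, 0]], [[0, 0, 0.2], [0, 0, 0]], [[0, 0, 0.2], [0, 0, 0]], [[0, 0, 0.2], [0, 0, 0]], [[0, 0, 0.2], [0, 0, 0]], [[0, 0, 0], [0, 0, 0]]]'

```text
time: 10.02
eef_pos: [525.6, -133.4, 107.1]
ee_rot: [-3.141, 0.0, 1.623]
wrist_force: [-0.6, 1.0, -0.4]
opening: 11.2
```

>>> carry_out --increments '[[[0, 0, 0.2], [0, 0, 0]], [[0, 0, 0.2], [0, 0, 0]], [[0, 0, 0], [0, 0, 0]]]'

```text
time: 10.4
eef_pos: [525.6, -133.4, 103.1]
ee_rot: [-3.141, 0.0, 1.623]
wrist_force: [-1.1, 0.6, -0.2]
opening: 11.0
```

>>> carry_out --increments '[[[0, 0, 0.2], [0, 0, 0]], [[0, 0, 0.2], [0, 0, 0]], [[0, 0, 0.2], [0, 0, 0]], [[0, 0, 0], [0, 0, 0]]]'

```text
time: 10.9
eef_pos: [525.6, -133.4, 97.1]
ee_rot: [-3.141, 0.0, 1.623]
wrist_force: [1.0, 0.4, -0.9]
opening: 10.9
```

>>> carry_out --increments '[[[0, 0, 0.2], [0, 0, 0]], [[0, 0, 0.2], [0, 0, 0]], [[0, 0, 0], [0, 0, 0]]]'

```text
time: 11.28
eef_pos: [525.6, -133.4, 93.1]
ee_rot: [-3.141, 0.0, 1.623]
wrist_force: [0.7, -0.7, -0.4]
opening: 11.1
```

>>> carry_out --increments '[[[0, 0, 0.15], [0, 0, 0]], [[0, 0, 0.15], [0, 0, 0]], [[0, 0, 0.1], [0, 0, 0]], [[0, 0, 0.1], [0, 0, 0]], [[0, 0, 0], [0, 0, 0]]]'

```text
time: 11.9
eef_pos: [526.0, -133.3, 90.3]
ee_rot: [3.14, 0.002, 1.623]
wrist_force: [-3.9, -0.9, 17.1]
opening: 11.2
```

Home contact is felt at the expected depth (TCP 90.3, 17 N). I'll ease off a little, then turn clockwise.

>>> carry_out --increments '[[[0, 0, -0.1], [0, 0, 0]], [[0, 0, 0], [0, 0, 0]], [[0, 0, 0], [0, 0, 0.1]], [[0, 0, 0], [0, 0, 0.1]], [[0, 0, 0], [0, 0, 0.1]], [[0, 0, 0], [0, 0, 0]]]'

```text
time: 12.65
eef_pos: [525.8, -133.9, 90.5]
ee_rot: [3.14, 0.002, 1.322]
wrist_force: [-2.6, -1.0, 8.7]
opening: 11.1
```

```bash
python3 -c "
from h import *
s=bot.read_state(); print(s)"
```

```text
{'time': 12.65, 'joints': array([ 0.58040042,  0.8943834 , -0.72703636,  1.91315563,  0.92387629,
        0.70997459,  0.60768485]), 'dq': array([ 0.00385217,  0.00206947, -0.00824735, -0.00031409,  0.00220105,
        0.00664284,  0.02126852]), 'tau': array([ -0.97558815, -46.77562237,  -8.35030943,  -8.04748893,
         0.10561347,  -0.94446424,  -0.24141865]), 'eef_pos': array([ 525.80436553, -133.85322431,   90.4645466 ]), 'ee_rot': array([3.14044930e+00, 1.93051575e-03, 1.32231424e+00]), 'wrist_force': array([-2.59876165, -0.95053608,  8.74611231]), 'ft_torque': array([-0.28307109,  0.58971938,  0.0370448 ]), 'opening': 11.141182508969873}
```

>>> carry_out --increments '[[[0, 0, 0], [0, 0, 0.1]], [[0, 0, 0], [0, 0, 0.1]], [[0, 0, 0], [0, 0, 0.1]], [[0, 0, 0], [0, 0, 0.1]], [[0, 0, 0], [0, 0, 0.1]], [[0, 0, 0], [0, 0, 0.1]], [[0, 0, 0], [0, 0, 0.1]], [[0, 0, 0], [0, 0, 0]]]'

```text
time: 13.65
eef_pos: [525.8, -134.0, 90.5]
ee_rot: [3.14, 0.001, 0.622]
wrist_force: [-1.9, -1.7, 8.5]
opening: 11.0
```

```bash
python3 -c "
from h import *
s=bot.read_state(); print(s['joints'],s['ft_torque'],s['tau'][6],s['wrist_force'],s['opening'])"
```

```text
[ 0.48802661  0.84923532 -0.55413193  1.91796652  0.77803372  0.60121079
  0.04024268] [-0.34450577  0.61116391  0.04569058] -0.2254090877249837 [-1.93989838 -1.74030433  8.50066632] 10.974823553821304
```

>>> carry_out --increments '[[[0, 0, 0], [0, 0, 0.06]], [[0, 0, 0], [0, 0, 0.06]], [[0, 0, 0], [0, 0, 0.06]], [[0, 0, 0], [0, 0, 0]]]'

```text
time: 14.15
eef_pos: [525.8, -134.0, 90.5]
ee_rot: [3.139, 0.0, 0.443]
wrist_force: [-2.3, -1.8, 9.8]
opening: 10.9
```

```bash
python3 -c "
from h import *
s=bot.read_state(); print(s['joints'],s['ft_torque'],s['tau'][6],s['wrist_force'],s['opening'])"
```

```text
[ 0.46198792  0.83956165 -0.50733411  1.91930761  0.73210748  0.57498935
 -0.09673787] [-0.29693665  0.64410692  0.02081419] -0.16052314080297947 [-2.25002459 -1.76948104  9.76285676] 10.928778473250244
```

>>> carry_out --increments '[[[0, 0, 0], [0, 0, 0.04]], [[0, 0, 0], [0, 0, 0.04]], [[0, 0, 0], [0, 0, 0]]]'

```text
time: 14.52
eef_pos: [525.7, -134.0, 90.5]
ee_rot: [3.14, 0.0, 0.363]
wrist_force: [-2.9, -0.6, 10.8]
opening: 10.5
```

```bash
python3 -c "
from h import *
s=bot.read_state(); print(s['ee_rot'],s['ft_torque'],s['tau'][6],s['wrist_force'],s['opening'])"
```

```text
[3.13952117e+00 2.75530449e-04 3.62803004e-01] [-0.32370427  0.59339373  0.02452488] -0.13150335755199194 [-2.87602018 -0.64745115 10.81010178] 10.480635477822663
```

>>> carry_out --increments '[[[0, 0, 0], [0, 0, 0.04]], [[0, 0, 0], [0, 0, 0.03]], [[0, 0, 0], [0, 0, 0]]]'

```text
time: 14.9
eef_pos: [525.7, -134.0, 90.4]
ee_rot: [3.14, 0.0, 0.293]
wrist_force: [-2.7, -1.5, 9.8]
opening: 11.3
```

```bash
python3 -c "
from h import *
s=bot.read_state(); print(s['ee_rot'],s['ft_torque'],s['tau'][6],s['wrist_force'],s['opening'])"
```

```text
[3.13958704e+00 1.63708219e-04 2.92834690e-01] [-0.33735129  0.66037094  0.06831652] -0.11788275092840195 [-2.71205941 -1.47515423  9.76025683] 11.2664839379738
```

>>> carry_out --increments '[[[0, 0, 0], [0, 0, 0.03]], [[0, 0, 0], [0, 0, 0.03]], [[0, 0, 0], [0, 0, 0]]]'

```text
time: 15.28
eef_pos: [525.7, -134.0, 90.4]
ee_rot: [3.14, 0.0, 0.233]
wrist_force: [-2.2, -1.3, 10.2]
opening: 11.1
```

```bash
python3 -c "
from h import *
for i in range(3):
  s=bot.read_state(); print(s['ee_rot'],s['ft_torque'],s['tau'][6],s['wrist_force'],s['opening'])"
```

```text
[3.13962797e+00 1.52701748e-05 2.32883310e-01] [-0.31563136  0.56527319  0.06044939] -0.117316790856421 [-2.20373066 -1.26961225 10.18366242] 11.13661442422111
[3.13962797e+00 1.52701748e-05 2.32883310e-01] [-0.31563136  0.56527319  0.06044939] -0.117316790856421 [-2.20373066 -1.26961225 10.18366242] 11.13661442422111
[3.13962797e+00 1.52701748e-05 2.32883310e-01] [-0.31563136  0.56527319  0.06044939] -0.117316790856421 [-2.20373066 -1.26961225 10.18366242] 11.13661442422111
```

No clear stop yet, so I'll check whether the handle has slipped in the pads.

```bash
python3 - <<'E'
from h import *
p,d=grab_frame('wrist'); cv2.imwrite('pics/w3.png',cv2.resize(p[80:480,160:480,::-1],(480,600)))
E
```

```text
(no output)
```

View pics/w3.png

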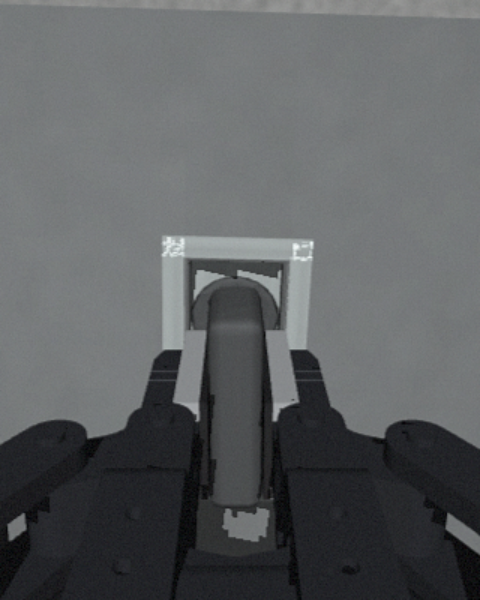

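The handle is straight in the pads, with no slip. Tool and frame edges are nearly parallel, so the key has turned about 1.54 rad from the slot, which puts the stop within the play. I'll take a few more small, gentle steps.

>>> carry_out --increments '[[[0, 0, 0], [0, 0, 0.02]], [[0, 0, 0], [0, 0, 0]]]'

```text
time: 15.58
eef_pos: [525.7, -134.0, 90.4]
ee_rot: [3.14, -0.0, 0.213]
wrist_force: [-1.9, -0.9, 9.6]
opening: 11.0
```

```bash
python3 -c "
from h import *
s=bot.read_state(); print(s['ee_rot'],s['ft_torque'],s['tau'][6],s['wrist_force'],s['opening'])"
```

```text
[ 3.13962813e+00 -5.21413122e-05  2.12946303e-01] [-0.37792015  0.57633869  0.07763752] -0.10464327642694116 [-1.87979241 -0.93578298  9.63164768] 11.004621684119684
```

>>> carry_out --increments '[[[0, 0, 0], [0, 0, 0.02]], [[0, 0, 0], [0, 0, 0]]]'

```text
time: 15.82
eef_pos: [525.7, -134.0, 90.4]
ee_rot: [3.14, -0.0, 0.193]
wrist_force: [-2.6, -1.1, 10.5]
opening: 11.1
```

```bash
python3 -c "
from h import *
s=bot.read_state(); print(s['ee_rot'],s['ft_torque'],s['tau'][6],s['wrist_force'],s['opening'])"
```

```text
[ 3.13961823e+00 -5.83470742e-05  1.93169250e-01] [-0.30772927  0.58154657  0.13589246] -0.14857450034469366 [-2.61015079 -1.05080018 10.53045917] 11.147584859213744
```

>>> carry_out --increments '[[[0, 0, 0], [0, 0, 0.02]], [[0, 0, 0], [0, 0, 0]]]'

```text
time: 16.08
eef_pos: [525.7, -134.0, 90.4]
ee_rot: [3.14, -0.0, 0.173]
wrist_force: [-2.4, -1.4, 9.8]
opening: 10.9
```

```bash
python3 -c "
from h import *
s=bot.read_state(); print(s['ee_rot'],s['ft_torque'],s['tau'][6],s['wrist_force'],s['opening'])"
```

```text
[ 3.13959681e+00 -6.00665342e-05  1.73491898e-01] [-0.38157126  0.59392976  0.20998348] -0.21836116444319487 [-2.36453838 -1.41208521  9.79060155] 10.891964930134879
```

The reaction moment climbs steadily (0.08 → 0.14 → 0.21 N m), so the stop is met. I'll unwind the wrench and release.

>>> carry_out --increments '[[[0, 0, 0], [0, 0, -0.04]], [[0, 0, 0], [0, 0, 0]]]' --force 20

```text
time: 16.32
eef_pos: [525.7, -134.0, 90.4]
ee_rot: [3.14, -0.0, 0.213]
wrist_force: [-2.7, -1.9, 10.7]
opening: 11.2
```

>>> carry_out --increments '[[[0, 0, 0], [0, 0, 0]], [[0, 0, 0], [0, 0, 0]], [[0, 0, 0], [0, 0, 0]], [[0, 0, 0], [0, 0, 0]]]' --claw 5

```text
time: 16.82
eef_pos: [525.7, -133.3, 89.1]
ee_rot: [-3.141, 0.0, 0.213]
wrist_force: [0.5, -0.2, 0.6]
opening: 49.9
```

>>> carry_out --increments '[[[0, 0, -1], [0, 0, 0]], [[0, 0, -2], [0, 0, 0]], [[0, 0, -3], [0, 0, 0]], [[0, 0, -4], [0, 0, 0]], [[0, 0, -4], [0, 0, 0]], [[0, 0, 0], [0, 0, 0]]]'

```text
time: 17.58
eef_pos: [527.9, -133.2, 232.9]
ee_rot: [3.139, -0.007, 0.213]
wrist_force: [0.1, 0.4, -0.1]
opening: 50.0
```

```bash
python3 - <<'E'
from h import *
s=bot.read_state(); print(s['time'],s['eef_pos'],s['wrist_force'],s['opening'])
C=cam('wrist',s); p,d=grab_frame('wrist'); a=p[...,::-1]; P=cloud(C,d)
m=(P[...,2]>98)&(P[...,2]<135)&(np.hypot(P[...,0]-525.5,P[...,1]+133)<35); print('top z',np.percentile(P[m][:,2],[5,50,95]))
m&=P[...,2]>110
cs=max(cv2.findContours(m.astype(np.uint8),0,1)[0],key=cv2.contourArea)
print(cv2.minAreaRect(onplane(C,cs[:,0],118)[:,:2].astype(np.float32)))
p,_=grab_frame('scene'); b=p[...,::-1]
cv2.imwrite('pics/end.png',np.hstack([cv2.resize(a,(400,300)),cv2.resize(b[180:330,120:320],(400,300))]))
E
```

```text
17.575 [ 527.87357047 -133.18321933  232.86648291] [ 0.14576749  0.35154456 -0.06933645] 49.99449831923115
top z [111.25238733 116.28179611 117.60158251]
((525.1055297851562, -131.9853515625), (11.505000114440918, 45.978214263916016), 12.311603546142578)
```

View pics/end.png

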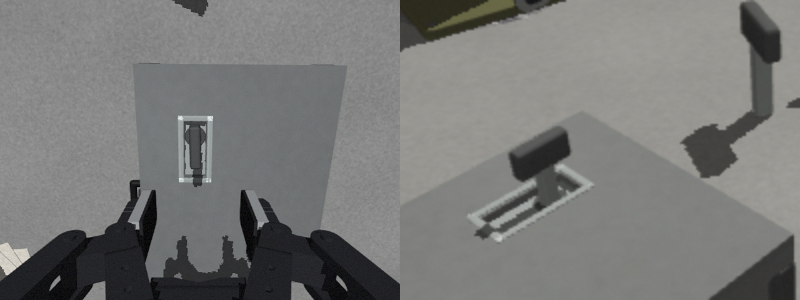

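The key stands upright and home: its top is at z ≈ 117.5 against 118 expected, and the robot is clear of everything. Handing in.

```bash
python3 -c "
from h import *
s=bot.read_state(); print(s['time'],abs(s['dq']).max()); print(bot.sign_off())"
```

```text
17.675 0.027610942056711996
the job is handed in; nothing more can be done
None
```

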